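# Balance the palette knife across its tool rest

## Robot

A 6-joint arm with a two-finger parallel gripper is mounted at the origin on a cart in front of the work surface, level with it; the furniture and walls round the work are solid. World frame = base frame: x ahead of the robot, y to its left, z up, the work surface at z = 0. Lengths are in m, angles in rad, forces in N, time in s.
With the tool pointing down it reaches from about 0.35 to 0.975 m from the base axis. Payload 4.9 kg.
Tool frame: the origin (TCP) lies at the very end of the fingers, on their centre line; the grasp point (between the pads) lies 19 mm behind it; x points along the fingers, y is the direction in which the jaws open and shut, and the axes are right-handed (so a half turn about x gives the same grasp; the last joint's range is limited). The gripper opens to 85 mm and grips with 20 to 120 N. Pads are 22 mm wide; open, the fingers measure 114 mm over their backs; the gripper's body (76 mm by 85 mm) begins 54 mm behind the grasp point. The pads swing forward as they close: fully open they stand 13 mm farther back than shut.
Start: joints at [1.052, 0.053, 1.613, -0, 1.476, -0.119], TCP at [0.243, 0.576, 0.231] pointing down, gripper open.
Joint ranges: [-3.01, 3.01], [-1.01, 2.22], [0.06, 2.58], [-1.02, 4.17], [0.09, 2.62], [-3.14, 3.14]. Speed limits (rad/s): [2.57, 2.57, 3.14, 3.14, 3.14, 3.14].

## Interface

Orientations are given as a unit quaternion [w, x, y, z].
In Python, from plant import manip gives the robot as it stands.
- The arm moves only by the tool play_rows, never from a script. Its argument "plan" is a list of rows, each a list of 5 numbers: the shift along the tool's x, y, z in mm, then the turn about the tool's x in rad, then the closure, from -1 (fully open) to 1 (shut). A call has 1 to 8 rows; each row is the pose to reach, as a shift and turn from the pose commanded when the call began, along the tool's axes at that moment; what a row does not reach only later rows make up. A row lasts 1/8 s, in which the tool goes at most 62.5 mm and 10.7 degrees, less where a joint would pass 70% of its speed; a pose out of reach is approached as far as the arm can. A call with a gripper value outside its range is refused whole. The fingers move at their own pace and stop on an object; the grip force is fixed at half the most. Time passes only in rows, so rows that repeat a pose let the fingers close. It gives the time, the measured TCP pose, the force and the opening at its end, in the units of the state.
- manip.state(): the state, without advancing time (a new reading comes with each control period).
- manip.grab_frame(name): name is "side" or "top" or "wrist"; returns a dict with "img" (400x640x3 uint8, red, green, blue), "range_z" (400x640 float32, m along the optical axis (not along the pixel's ray), 0 where there is no reading), "fx", "fy", "cx", "cy" (pixels), "origin" and "rotation" of the camera in the world. Camera axes: x right, y up, looking along -z (the intrinsics and any distortion apply to the point x, -y, -z); pixel columns grow to the right and rows downward; lengths in m; the calibration is good to about 2 mm. A picture is of the moment at which its call begins.
- manip.job_done(): hands the job in, once; it reports no verdict.
The state is a dict: "time": time; "joint_pos": joint angles; "joint_vel": joint speeds; "joint_efforts": joint torques, N m; "tool_pos": TCP position; "tool_rot": TCP orientation; "contact_force": force on the tool from outside, world axes, zero at the start; "ft_torque": the same for the moment, N m; "gripper_width": opening from 0.0 (shut) to 1.0 (fully open).
Only numpy, scipy, OpenCV 4.12 (cv2) and the standard library are available. Lean on these libraries where they do the work, as an engineer would, in place of code of your own. Each camera call takes 0.05 s, during which the arm holds its last target. There are 200 camera calls.

## Task

The palette knife has slipped handle-first under the cooling grid. Draw it out flat along the worktop by its blade, let it go and take it again by the handle (the thin blade bends, so never lift the knife by it), then lay it squarely across the bar of the tool rest, same side up as it lies now, so that it balances there level by itself with blade and handle both clear of the worktop. Its end cap is weighted by an unknown amount, so the balance point has to be found; leave the jars, the shaker and the rolls on the grid undisturbed.

Things in the scene. Friction and masses are not known exactly. Their poses are not given: they have to be found in the camera images.
- knife: Palette knife, 206 mm long, lying flat. Origin on its flat underside at the front end of the handle, centre line; +x to the blade tip (104 mm), -x to the handle's end (-102 mm), z up. Handle 22 to 24 mm wide, 16 mm thick, flat below. Mass 0.10 to 0.20 kg, the hollow steel end cap's weight unknown: balance point anywhere from x = -10 to -54 mm, under the handle
- knife_blade: The knife's steel blade, fixed to the handle: x = 0 to 104 mm, 30 mm wide, 4 mm thick, round end; its underside is 6 mm above the knife's underside, so it stands clear of the worktop. Same origin and axes as knife
- knife_tip (a point): Blade tip: x = 104 mm, 8 mm above the knife's underside
- knife_end (a point): Rear end of the handle (steel end cap): x = -102 mm, 8 mm above the knife's underside
- tool_rest: Tool rest, standing firm: pale wooden foot plate 78 x 140 mm, 10 mm thick; two cheeks (44 mm wide below, 26 above, 12 thick, 45 tall) carry a square bar in a dark rubber sleeve. Origin under the middle of the plate; the bar runs along y, 104 mm clear between the cheeks, its flat top 14 mm wide in x, 36 mm above the worktop
- rest_bar (a point): Middle of the flat top of the rest's bar, 36 mm above the worktop; axes as tool_rest
- cooling_grid: Steel wire cooling grid, standing firm, 220 mm in x, 190 mm in y, on four corner feet; clear height below it 24 mm, top of its wires 30 mm. Origin on the worktop under its middle. The blade sticks out 55 to 70 mm beyond its -y edge, the rest of the knife lies below it
- jam_jar: Jam jar, 72 mm across, 102 mm tall, origin under its middle; leave alone
- honey_jar: Honey jar, 71 mm across, 110 mm tall, origin under its middle; leave alone
- sugar_shaker: Sugar shaker, 44 mm across, 90 mm tall, origin under its middle; leave alone
- grid_roll_a: Round roll on the grid, 97 mm across, 61 mm tall, origin under its middle; leave alone
- grid_roll_b: Long roll on the grid, 134 x 72 mm, 39 mm tall, origin under its middle; leave alone

How it is judged:
At the end, for the whole second after the job is handed in: The released knife stays balanced on the rest's bar, same side up, level within 0.1 rad, within 30 deg of square to the bar, underside at bar height, tip and handle end over 28 mm above the worktop, not sliding; jars, shaker and rolls within 30 mm of their starts (contact force between knife and tool_rest above 0.4 N and angle between knife's own z axis and vertical below 0.1 rad and height (world z) of each of knife_tip, knife_end above 0.028 m and angle between the x axis of knife and the y axis of tool_rest, either way round above 1.05 rad and height (world z) of knife below 0.042 m and contact force between the fingers and knife below 0.05 N and linear speed of knife below 0.05 m/s); the robot touches nothing.
It fails at once if the knife is lifted off the worktop by its blade (contact force between the fingers and knife_blade above 0.5 N and height (world z) of knife above 0.03 m).
It fails at once if a jar or the shaker is pushed away or tipped (distance of any of jam_jar, honey_jar, sugar_shaker from where it was at the start of the episode above 0.03 m or angle between any of jam_jar, honey_jar, sugar_shaker's own z axis and vertical above 0.3 rad).
It fails at once if a roll on the grid is pushed away (distance of any of grid_roll_a, grid_roll_b from where it was at the start of the episode above 0.03 m).
It also fails if it takes over 64 s, if anything falls off the work surface, if the arm or the gripper's body presses on something with over 40 N, if the wrist force passes 120 N, or if a joint passes its speed limit or range.

## Working session

There is one attempt and no reset: what is moved stays moved. The work goes in short steps, Python scripts to look and compute and a tool call to move; the robot and the scene stay as the last step left them, time stands still between calls to the robot, and variables do not carry over. Pictures are saved under pics/ and viewed, about 8 in all and at most 12, crops included, and the job is handed in when it is done.

Besides the shell and the picture viewer there is one more tool, called after ">>>" by a JSON object that holds its "name" and its "arguments", one argument or row to a line. play_rows: Moves the arm, as the interface text tells. Its arguments: {"type":"object","properties":{"plan":{"type":"array"}},"required":["plan"]}

```bash
ls; mkdir -p pics; cat > h.py <<'E'
import numpy as np, cv2
from plant import manip
def grab(n,save=None):
    f=manip.grab_frame(n)
    if save: cv2.imwrite('pics/'+save,f['img'][:,:,::-1])
    return f
def pts(f):
    z=f['range_z']; h,w=z.shape
    u,v=np.meshgrid(np.arange(w),np.arange(h))
    p=np.stack([(u-f['cx'])/f['fx']*z,-(v-f['cy'])/f['fy']*z,-z],-1)
    return p@np.array(f['rotation']).T+np.array(f['origin'])
def ray(f,u,v,h):
    d=np.array(f['rotation'])@np.array([(u-f['cx'])/f['fx'],-(v-f['cy'])/f['fy'],-1.])
    o=np.array(f['origin']); return o+d*(h-o[2])/d[2]
E
python3 - <<'E'
from h import *
s=manip.state(); print({k:np.round(v,3) for k,v in s.items()})
for n in('top','side'):
    f=grab(n,n+'0.png'); print(n,f['fx'],f['cx'],f['cy'],np.round(f['origin'],3),np.round(f['rotation'],3).tolist(),[k for k in f])
E
```

```text
pics
{'time': np.float64(0.0), 'joint_pos': array([ 1.052,  0.053,  1.614, -0.   ,  1.476, -0.119]), 'joint_vel': array([-0.   , -0.   , -0.001,  0.   ,  0.001,  0.   ]), 'joint_efforts': array([-0.0000e+00, -3.9369e+01, -3.7017e+01, -0.0000e+00,  7.0000e-03,
       -0.0000e+00]), 'tool_pos': array([0.243, 0.575, 0.23 ]), 'tool_rot': array([ 0.693,  0.14 ,  0.693, -0.141]), 'contact_force': array([-0.071, -0.03 ,  0.158]), 'ft_torque': array([-0.087, -0.011,  0.01 ]), 'gripper_width': np.float64(1.003)}
top 486.3288182300803 314.4828215509046 204.85908426684827 [ 0.289 -0.025  1.255] [-0.702, -0.07, 0.071, 0.705] ['img', 'range_z', 'fx', 'fy', 'cx', 'cy', 'origin', 'rotation']
side 449.98097286518527 313.49227218154954 193.95796934850003 [ 0.399 -1.008  0.944] [0.912, 0.406, -0.034, -0.054] ['img', 'range_z', 'fx', 'fy', 'cx', 'cy', 'origin', 'rotation']
```

View pics/top0.png

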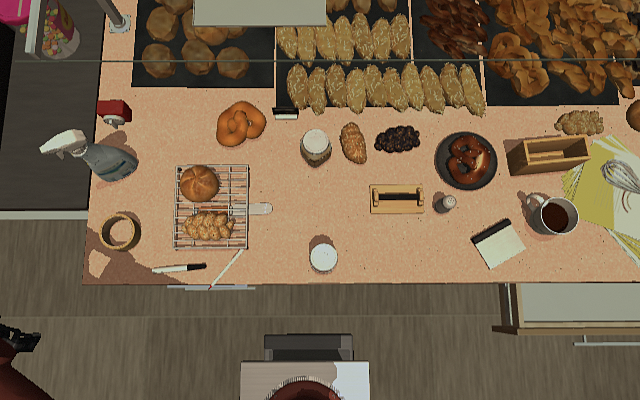

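View pics/side0.png

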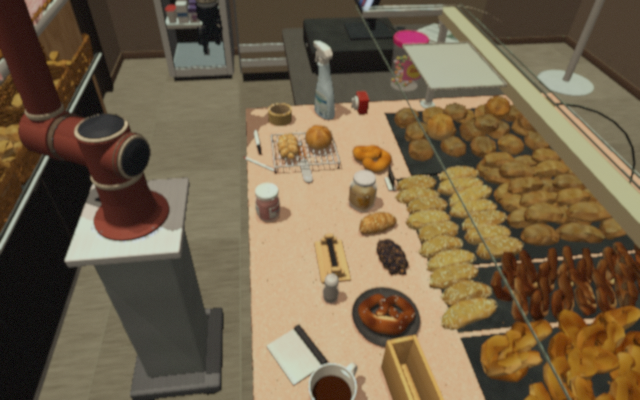

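```bash
cat >> h.py <<'E'
from scipy.spatial.transform import Rotation as R
def rot(q): return R.from_quat([q[1],q[2],q[3],q[0]]).as_matrix()
_g=manip.grab_frame
def grab(n,save=None):
    f=_g(n); f['rotation']=rot(f['rotation'])
    if save: cv2.imwrite('pics/'+save,f['img'][:,:,::-1])
    return f
def rect(p):
    r=cv2.minAreaRect((p[:,:2]*1000).astype(np.float32)); b=cv2.boxPoints(r)
    e=[b[1]-b[0],b[2]-b[1]]; l=max(e,key=lambda a:np.hypot(*a))
    return np.round(r[0],1),np.round(r[1],1),np.degrees(np.arctan2(l[1],l[0])).round(1)
E
python3 - <<'E'
from h import *
f=grab('top'); P=pts(f)
def show(name,v0,v1,u0,u1,lo,hi):
    p=P[v0:v1,u0:u1].reshape(-1,3); z=p[:,2]; q=p[(z>lo)&(z<hi)]
    print(name,len(q),rect(q), q[:,2].max().round(4))
print(np.median(P[120:130,330:420,2]))
show('blade',195,225,252,280,.004,.02)
show('plate',180,220,362,432,.006,.014)
show('barrest',180,220,362,432,.025,.06)
show('grid',155,260,165,255,.02,.04)
show('jam',230,280,300,345,.08,.12)
show('honey',120,172,295,336,.08,.13)
show('shaker',185,220,430,462,.05,.12)
# blade on image
cv2.imwrite('pics/t1.png',cv2.resize(f['img'][130:280,150:470,::-1],(800,375),interpolation=cv2.INTER_CUBIC))
E
```

```text
0.000532028755155789
blade 227 (array([534.5, 108.8]), array([74.6, 55.1]), np.float32(2.1)) 0.0152
plate 988 (array([ 553.5, -238.2]), array([162.6,  94.3]), np.float32(88.5)) 0.014
barrest 401 (array([ 560.6, -241.6]), array([ 43. , 126.9]), np.float32(-89.1)) 0.05
grid 1164 (array([539. , 240.7]), array([221.2, 190.8]), np.float32(0.6)) 0.04
jam 613 (array([400.1, -47.9]), array([64.3, 64.9]), np.float32(-0.0)) 0.1065
honey 697 (array([683.8, -29.9]), array([67.6, 67.3]), np.float32(38.1)) 0.1158
shaker 209 (array([ 538.4, -358.4]), array([34. , 33.7]), np.float32(83.8)) 0.0916
```

View pics/t1.png

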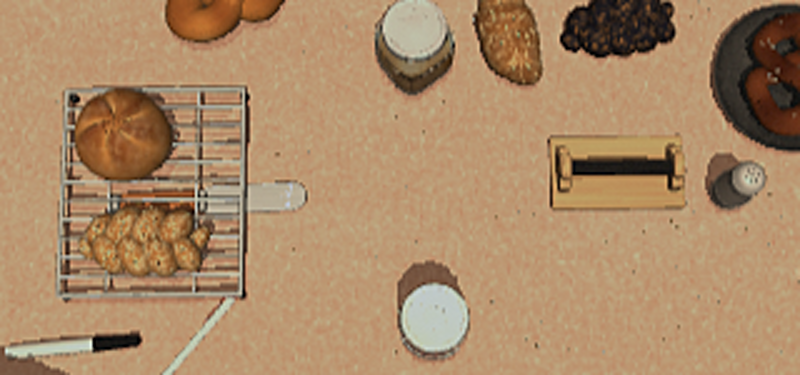

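```bash
python3 - <<'E'
from h import *
f=grab('top'); c=lambda x,y,h:print(x,y,ray(f,150+x/2.5,130+y/2.5,h).round(4))
c(307,196,.01);c(245,182,.01);c(245,212,.01);c(280,182,.01);c(280,211,.01)
c(165,195,.016)
c(575,160,.036);c(575,174,.036);c(672,160,.036);c(672,174,.036)
hsv=cv2.cvtColor(f['img'],cv2.COLOR_RGB2HSV)
m=np.zeros(hsv.shape[:2],bool); m[198:220,251:276]=hsv[198:220,251:276,1]<50
v,u=np.nonzero(m); print(len(u)); print(rect(np.array([ray(f,a,b,.01) for a,b in zip(u,v)])))
m=np.zeros(hsv.shape[:2],bool); m[190:203,379:422]=hsv[190:203,379:422,2]<60
v,u=np.nonzero(m); print(len(u)); print(rect(np.array([ray(f,a,b,.036) for a,b in zip(u,v)])))
E
```

```text
307 196 [0.534  0.0816 0.01  ]
245 182 [0.5492 0.1466 0.01  ]
245 212 [0.5173 0.1459 0.01  ]
280 182 [0.5491 0.11   0.01  ]
280 211 [0.5182 0.1095 0.01  ]
165 195 [0.5345 0.2285 0.016 ]
575 160 [ 0.5655 -0.1956  0.036 ]
575 174 [ 0.5508 -0.1951  0.036 ]
672 160 [ 0.5651 -0.2953  0.036 ]
672 174 [ 0.5504 -0.2946  0.036 ]
194
(array([535.2, 112.5]), array([52.5, 26.6]), np.float32(89.8))
255
(array([ 561.3, -244.3]), array([102.7,  31.6]), np.float32(88.2))
```

```bash
cat >> h.py <<'E'
def to(x,y,z,yaw=None):
    s=manip.state(); T=rot(s['tool_rot']); p=np.array(s['tool_pos'])
    d=T.T@(np.array([x,y,z])-p)*1000
    az=np.arctan2(T[1,1],T[0,1])
    print('tool x',T[:,0].round(3),'y',T[:,1].round(3),'az y',az.round(4),'pos',p.round(4),'j',np.round(s['joint_pos'],3),'w',s['gripper_width'],'F',np.round(s['contact_force'],2),'t',round(s['time'],2))
    out=d.round(1).tolist()
    if yaw is not None:
        # tool x down: +turn about x reduces azimuth
        t=-(yaw-az); t=(t+np.pi/2)%np.pi-np.pi/2; out+=[round(t,4)]
    print('ROW',out)
E
python3 -c "
from h import *
to(.534,.098,.15,0)"
```

```text
tool x [-0.001 -0.001 -1.   ] y [ 0.389  0.921 -0.001] az y 1.1711 pos [0.2431 0.5754 0.2305] j [ 1.052  0.053  1.614  0.     1.476 -0.119] w 1.000802461099376 F [-0.42 -0.4  -0.1 ] t 0.2
ROW [80.9, -326.4, 453.8, np.float64(1.1711)]
```

>>> {"name": "play_rows", "arguments": {
  "plan": [
    [80,-326,454,1.171,-1],
    [80,-326,454,1.171,-1],
    [80,-326,454,1.171,-1],
    [80,-326,454,1.171,-1],
    [80,-326,454,1.171,-1],
    [80,-326,454,1.171,-1],
    [80,-326,454,1.171,-1],
    [80,-326,454,1.171,-1]
  ]
}}

```text
time: 1.2
tool_pos: [0.5019, 0.1514, 0.1603]
tool_rot: [0.5, 0.5, 0.5, -0.5]
contact_force: [0.7, 0.2, 0.5]
gripper_width: 0.999
```

>>> {"name": "play_rows", "arguments": {
  "plan": [
    [0,0,0,0,-1]
  ]
}}

```text
time: 1.32
tool_pos: [0.5022, 0.1499, 0.1595]
tool_rot: [-0.498, -0.501, -0.499, 0.502]
contact_force: [-0.0, 0.4, -0.5]
gripper_width: 0.998
```

```bash
python3 -c "
from h import *
to(.534,.098,.15,0)
f=grab('wrist','w0.png')
print(f['origin'],f['rotation'].round(2))"
```

```text
tool x [-0.001 -0.001 -1.   ] y [ 1.    -0.006 -0.001] az y -0.0062 pos [0.5022 0.1499 0.1595] j [ 1.480e-01 -1.340e-01  1.916e+00 -1.000e-03  1.361e+00  1.550e-01] w 0.9980504658203339 F [-0.03  0.4  -0.55] t 1.32
ROW [9.5, 32.1, 51.7, np.float64(-0.0062)]
[0.50297373 0.23482497 0.30282973] [[ 1.    0.01  0.  ]
 [-0.01  0.94  0.33]
 [-0.   -0.33  0.94]]
```

>>> {"name": "play_rows", "arguments": {
  "plan": [
    [30,32,54,-0.006,-1],
    [30,32,54,-0.006,-1],
    [30,32,54,-0.006,-1]
  ]
}}

```text
time: 1.75
tool_pos: [0.5327, 0.1003, 0.1303]
tool_rot: [0.501, 0.498, 0.502, -0.498]
contact_force: [0.7, -0.7, 0.4]
gripper_width: 1.0
```

```bash
python3 -c "
from h import *
to(.534,.098,.004,0)
f=grab('wrist','w1.png'); P=pts(f)
hsv=cv2.cvtColor(f['img'],cv2.COLOR_RGB2HSV)
q=P[(P[...,2]>.005)&(P[...,2]<.016)&(P[...,1]<.14)&(abs(P[...,0]-.534)<.03)&(P[...,1]>.05)]
print(len(q),rect(q),q.min(0),q.max(0))"
```

```text
tool x [-0.001  0.001 -1.   ] y [ 1.     0.007 -0.001] az y 0.0066 pos [0.5327 0.1003 0.1303] j [ 4.800e-02 -6.000e-02  1.899e+00  1.000e-03  1.304e+00  4.200e-02] w 0.999929845419076 F [ 0.67 -0.69  0.42] t 1.75
ROW [126.3, 1.4, 2.4, np.float64(0.0066)]
2610 (array([533.8, 112. ]), array([30., 56.]), np.float32(-88.4)) [0.51836327 0.08406846 0.00831077] [0.54917325 0.1399671  0.01299877]
```

View pics/w1.png

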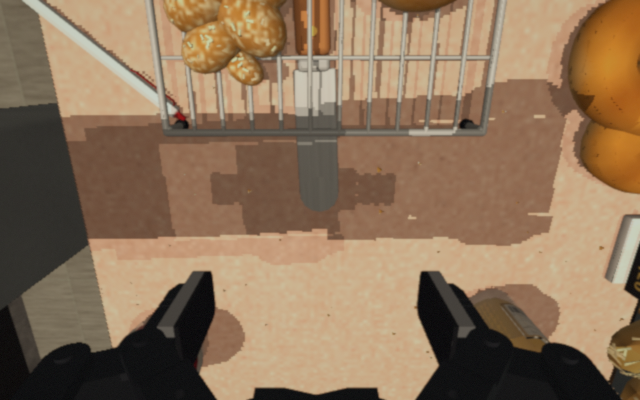

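>>> {"name": "play_rows", "arguments": {
  "plan": [
    [60,1,2,0.02,-1],
    [110,1,2,0.03,-1],
    [127,1,2,0.03,-1],
    [127,1,2,0.03,-1],
    [127,1,2,0.03,1],
    [127,1,2,0.03,1],
    [127,1,2,0.03,1],
    [127,1,2,0.03,1]
  ]
}}

```text
time: 2.8
tool_pos: [0.5348, 0.0972, 0.0041]
tool_rot: [0.494, 0.506, 0.494, -0.506]
contact_force: [0.3, 0.5, 0.3]
gripper_width: 0.318
```

>>> {"name": "play_rows", "arguments": {
  "plan": [
    [0,0,0,0,1],
    [0,0,0,0,1]
  ]
}}

```text
time: 3.05
tool_pos: [0.5346, 0.0972, 0.0037]
tool_rot: [0.494, 0.506, 0.494, -0.506]
contact_force: [0.7, -0.2, 0.3]
gripper_width: 0.317
```

```bash
python3 -c "
from h import *
to(.534,-.07,.004,0)"
```

```text
tool x [ 0.001  0.    -1.   ] y [ 1.    -0.024  0.001] az y -0.0243 pos [0.5346 0.0972 0.0037] j [ 0.043  0.118  1.957 -0.     1.066  0.067] w 0.31713271462982073 F [ 0.72 -0.2   0.34] t 3.05
ROW [-0.3, 3.5, 167.2, np.float64(-0.0243)]
```

>>> {"name": "play_rows", "arguments": {
  "plan": [
    [0,0,15,0,1],
    [0,1,40,0,1],
    [0,1,65,0,1],
    [0,2,90,0,1],
    [0,2,115,0,1],
    [0,3,140,0,1],
    [0,4,165,0,1],
    [0,4,175,0,1]
  ]
}}

```text
time: 4.05
tool_pos: [0.5335, -0.0792, 0.0033]
tool_rot: [-0.493, -0.506, -0.494, 0.506]
contact_force: [0.3, 0.8, -0.6]
gripper_width: 0.317
```

>>> {"name": "play_rows", "arguments": {
  "plan": [
    [0,0,0,0,1],
    [0,0,0,0,-1],
    [0,0,0,0,-1],
    [0,0,0,0,-1],
    [0,0,0,0,-1],
    [-60,0,0,0,-1],
    [-120,0,0,0,-1],
    [-160,0,-40,0,-1]
  ]
}}

```text
time: 5.05
tool_pos: [0.5363, -0.039, 0.1672]
tool_rot: [0.495, 0.508, 0.492, -0.506]
contact_force: [1.4, 0.8, -0.5]
gripper_width: 1.001
```

>>> {"name": "play_rows", "arguments": {
  "plan": [
    [0,0,-60,0,-1],
    [0,0,-60,0,-1]
  ]
}}

```text
time: 5.3
tool_pos: [0.5365, 0.0253, 0.1643]
tool_rot: [0.496, 0.505, 0.495, -0.504]
contact_force: [-0.5, -0.8, 0.4]
gripper_width: 0.997
```

```bash
python3 -c "
from h import *
f=grab('top'); P=pts(f)
cv2.imwrite('pics/t2.png',cv2.resize(f['img'][130:280,150:470,::-1],(800,375),interpolation=cv2.INTER_CUBIC))
f=grab('wrist','w2.png'); P=pts(f)
q=P[(P[...,2]>.005)&(P[...,2]<.025)&(P[...,1]<.14)&(abs(P[...,0]-.534)<.04)]
print(len(q),rect(q),q.min(0),q.max(0))
to(.534,.05,.1,0)"
```

```text
8073 (array([543.7, -50.2]), array([ 54.9, 329.5]), np.float32(-88.7)) [ 0.51358076 -0.21532782  0.00501244] [0.57399702 0.11413317 0.02492642]
tool x [-0.001 -0.    -1.   ] y [ 1.    -0.022 -0.001] az y -0.0224 pos [0.5361 0.0226 0.1631] j [-9.600e-02 -1.070e-01  1.885e+00 -1.000e-03  1.364e+00 -7.400e-02] w 1.0018893519009893 F [ 0.32 -0.73  0.26] t 5.4
ROW [63.1, -2.7, -27.4, np.float64(-0.0224)]
```

View pics/w2.png

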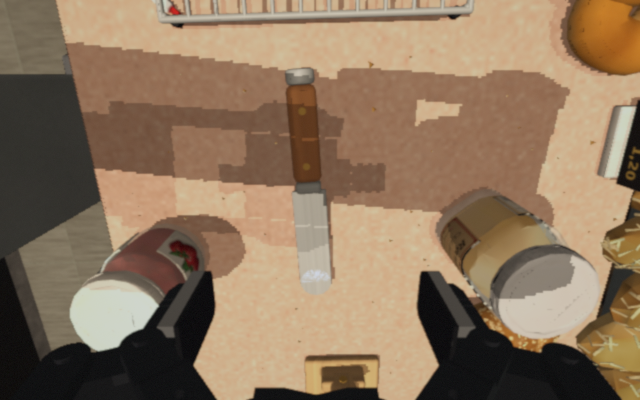

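```bash
cat >> h.py <<'E'
def knife(f,h0,h1,b):
    P=pts(f); z=P[...,2]
    q=P[(z>h0)&(z<h1)&(P[...,0]>b[0])&(P[...,0]<b[1])&(P[...,1]>b[2])&(P[...,1]<b[3])]
    print(len(q),rect(q),q.min(0).round(4),q.max(0).round(4)); return q
E
python3 -c "
from h import *
f=grab('wrist')
q=knife(f,.006,.025,(.50,.57,-.13,.13))
h=q[q[:,2]>.0135]; print('handle',rect(h),h[:,2].max(),np.median(h[:,2]))
b=q[q[:,2]<.0125]; print('bl',rect(b),np.median(b[:,2]))
for v,u in((75,299),(67,299),(185,309),(290,315),(293,315)): print(pts(f)[v,u].round(4))
"
```

```text
6838 (array([529.5,  11.7]), array([ 30. , 205.4]), np.float32(-87.3)) [ 0.5136 -0.0907  0.0072] [0.5483 0.1144 0.021 ]
handle (array([527. ,  63.4]), array([ 23.3, 101.9]), np.float32(-87.4)) 0.021047973166155642 0.016476558414133452
bl (array([529.5,  11.5]), array([ 30., 205.]), np.float32(-87.3)) 0.010845318893443923
[0.5252 0.1079 0.0198]
[0.5254 0.1136 0.0195]
[0.5302 0.0199 0.0161]
[ 0.5328 -0.0866  0.0112]
[ 0.5327 -0.0906  0.0102]
```

```bash
python3 -c "
from h import *
to(.528,.0447,.005,.046)"
```

```text
tool x [-0.001 -0.    -1.   ] y [ 1.    -0.024 -0.001] az y -0.0238 pos [0.5361 0.0219 0.1629] j [-0.098 -0.106  1.885 -0.     1.364 -0.074] w 0.9972212414248464 F [-0.23 -0.23  0.15] t 5.45
ROW [157.9, -8.5, -22.6, np.float64(-0.0698)]
```

```bash
cat >> h.py <<'E'
def ft(n,save=None):
    L=[]
    for i in range(n):
        _g('side'); s=manip.state(); T=rot(s['tool_rot'])
        L.append(np.r_[s['contact_force'],s['ft_torque'],T.T@np.array(s['ft_torque']),s['joint_efforts']])
    L=np.array(L); print('mean',L.mean(0).round(4)); print('std',L.std(0).round(4))
    if save: np.save(save,L)
E
echo
```

>>> {"name": "play_rows", "arguments": {
  "plan": [
    [50,-8.5,-22.5,-0.07,-1],
    [100,-8.5,-22.5,-0.07,-1],
    [100,-8.5,-22.5,-0.07,-1],
    [100,-8.5,-22.5,-0.07,-1]
  ]
}}

```text
time: 5.95
tool_pos: [0.5296, 0.0439, 0.0649]
tool_rot: [0.511, 0.489, 0.511, -0.488]
contact_force: [-0.7, 0.2, 0.5]
gripper_width: 1.001
```

```bash
python3 -c "
from h import *
ft(20,'b0.npy')
to(.528,.0447,.005,.046)"
```

```text
mean [ 2.04800e-01  1.90200e-01  2.63000e-02  1.00000e-04 -7.80000e-03
 -3.00000e-04  3.00000e-04 -2.00000e-04  7.80000e-03 -2.59000e-02
 -3.23519e+01 -3.25889e+01 -1.20000e-03  9.00000e-04 -2.00000e-04]
std [4.854e-01 4.663e-01 5.068e-01 3.530e-02 2.540e-02 2.740e-02 2.740e-02
 3.560e-02 2.510e-02 3.050e-02 3.635e-01 3.503e-01 1.100e-03 1.220e-02
 3.000e-04]
tool x [-0. -0. -1.] y [ 0.999  0.046 -0.   ] az y 0.0459 pos [0.5285 0.0449 0.0634] j [-0.056 -0.004  1.967 -0.     1.179 -0.102] w 1.0040529508783715 F [-0.35 -0.69  0.  ] t 6.95
ROW [58.4, -0.5, 0.2, np.float64(-0.0001)]
```

>>> {"name": "play_rows", "arguments": {
  "plan": [
    [40,0,0,0,-1],
    [58,0,0,0,-1],
    [58,0,0,0,-1],
    [58,0,0,0,1],
    [58,0,0,0,1],
    [58,0,0,0,1],
    [58,0,0,0,1],
    [58,0,0,0,1]
  ]
}}

```text
time: 7.95
tool_pos: [0.5294, 0.0449, 0.0065]
tool_rot: [0.512, 0.489, 0.511, -0.488]
contact_force: [-0.0, -0.2, 4.8]
gripper_width: 0.237
```

>>> {"name": "play_rows", "arguments": {
  "plan": [
    [0,0,0,0,1],
    [0,0,0,0,1],
    [-10,0,0,0,1],
    [-30,0,0,0,1],
    [-60,0,0,0,1],
    [-90,0,0,0,1],
    [-110,0,0,0,1],
    [-110,0,0,0,1]
  ]
}}

```text
time: 8.95
tool_pos: [0.5295, 0.0449, 0.1171]
tool_rot: [0.512, 0.489, 0.51, -0.488]
contact_force: [-0.3, -0.6, -1.5]
gripper_width: 0.234
```

```bash
python3 -c "
from h import *
f=grab('wrist','w3.png')
to(.53,-.07,.115,1.5708);to(.53,-.07,.115,-1.5707)"
```

```text
tool x [ 0.  0. -1.] y [0.999 0.046 0.   ] az y 0.046 pos [0.5285 0.0449 0.1155] j [-0.056 -0.073  1.937  0.     1.276 -0.102] w 0.23519249361404443 F [-0.46  0.36 -0.95] t 9.0
ROW [0.5, -3.7, 114.9, np.float64(-1.5248)]
tool x [ 0.  0. -1.] y [0.999 0.046 0.   ] az y 0.046 pos [0.5285 0.0449 0.1155] j [-0.056 -0.073  1.937  0.     1.276 -0.102] w 0.23519249361404443 F [-0.46  0.36 -0.95] t 9.0
ROW [0.5, -3.7, 114.9, np.float64(-1.5249)]
```

View pics/w3.png

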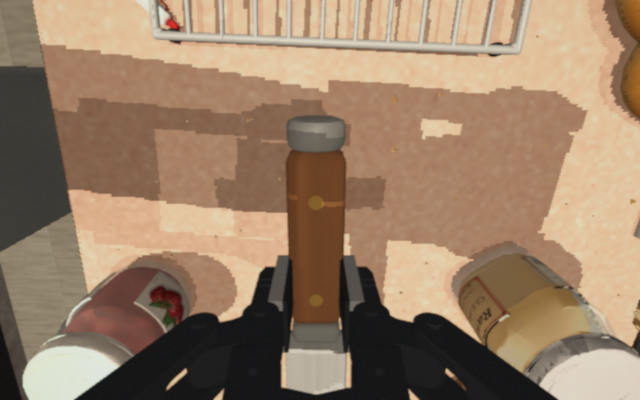

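```bash
python3 -c "
from h import *
to(.558,-.245,.17,1.5708)"
```

```text
tool x [ 0.  0. -1.] y [0.999 0.046 0.   ] az y 0.046 pos [0.5285 0.0449 0.1155] j [-0.056 -0.073  1.937  0.     1.276 -0.102] w 0.23519249361404443 F [-0.46  0.36 -0.95] t 9.0
ROW [-54.5, 16.2, 291.0, np.float64(-1.5248)]
```

>>> {"name": "play_rows", "arguments": {
  "plan": [
    [-54,0,0,0,1],
    [-54,2,40,-0.18,1],
    [-54,5,80,-0.36,1],
    [-54,8,120,-0.54,1],
    [-54,10,160,-0.72,1],
    [-54,12,200,-0.9,1],
    [-54,14,240,-1.08,1],
    [-54,16,270,-1.25,1]
  ]
}}

```text
time: 10.0
tool_pos: [0.5557, -0.2252, 0.1668]
tool_rot: [0.699, 0.096, 0.702, -0.095]
contact_force: [0.9, 0.7, -1.2]
gripper_width: 0.238
```

```bash
python3 -c "
from h import *
to(.558,-.245,.17,1.5708)"
```

```text
tool x [-0.004  0.002 -1.   ] y [0.267 0.964 0.001] az y 1.3007 pos [ 0.5557 -0.2252  0.1668] j [-0.509  0.043  1.732 -0.     1.37  -1.81 ] w 0.23838043566588685 F [ 0.86  0.72 -1.24] t 10.0
ROW [-3.2, -18.5, 7.5, np.float64(-0.2701)]
```

>>> {"name": "play_rows", "arguments": {
  "plan": [
    [-2,-18,7.5,-0.18,1],
    [-2,-18,7.5,-0.27,1],
    [-2,-18,7.5,-0.27,1],
    [-2,-18,7.5,-0.27,1]
  ]
}}

```text
time: 10.5
tool_pos: [0.5587, -0.2429, 0.1701]
tool_rot: [0.706, 0.002, 0.708, -0.002]
contact_force: [-0.6, 0.2, -1.7]
gripper_width: 0.237
```

```bash
python3 -c "
from h import *
ft(40,'k0.npy')
to(.558,-.245,.17,1.5708)
f=grab('side','s3.png'); knife(f,.14,.22,(.4,.75,-.29,-.2))
c=f['img']; 
P=np.array([.558,-.245,.17])-f['origin']; c3=f['rotation'].T@P
u=int(f['cx']+f['fx']*c3[0]/-c3[2]); v=int(f['cy']-f['fy']*c3[1]/-c3[2]); print(u,v)
cv2.imwrite('pics/s3c.png',cv2.resize(c[max(0,v-100):v+100,max(0,u-100):u+100,::-1],(600,600)))
"
```

```text
mean [-5.86000e-02 -7.16000e-02 -1.19910e+00 -5.30000e-03  9.40000e-03
 -6.00000e-03  6.00000e-03  9.40000e-03 -5.30000e-03 -4.70000e-03
 -3.92883e+01 -3.65988e+01  4.30000e-03 -7.80000e-03  1.00000e-03]
std [0.502  0.4614 0.4795 0.0299 0.023  0.0301 0.0301 0.0229 0.0299 0.0279
 0.0638 0.0436 0.0013 0.0012 0.0018]
tool x [ 0. -0. -1.] y [ 0.005  1.    -0.   ] az y 1.566 pos [ 0.5592 -0.2434  0.1715] j [-0.533  0.061  1.706 -0.     1.375 -2.099] w 0.23235792696042068 F [-0.2  -0.69 -1.33] t 12.5
ROW [1.5, -1.6, -1.2, np.float64(-0.0048)]
763 (array([ 594.8, -244.3]), array([203.3,  62.5]), np.float32(10.0)) [ 0.4925 -0.2835  0.1653] [ 0.6979 -0.2204  0.2196]
332 217
```

View pics/s3c.png

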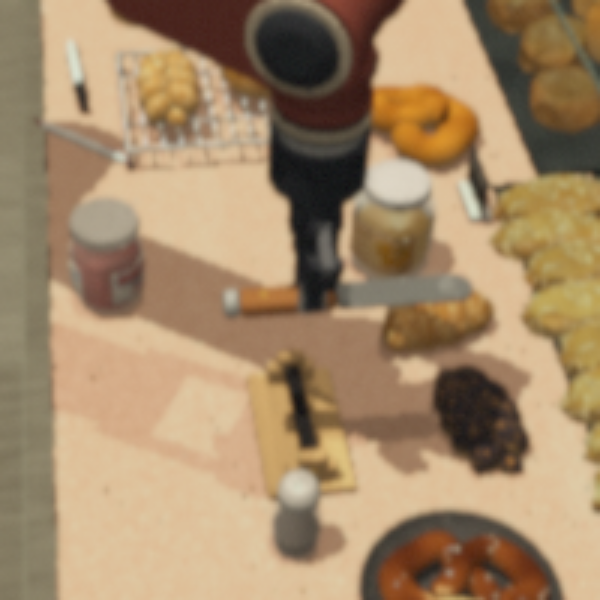

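```bash
python3 -c "
from h import *
for n in('wrist','top','side'):
    f=grab(n,n+'4.png'); P=pts(f); dark=f['img'].max(-1)<75
    m=(P[...,2]>.031)&(P[...,2]<.041)&(abs(P[...,1]+.245)<.045)&(abs(P[...,0]-.558)<.03)
    q=P[m]; 
    if len(q)>4: print(n,len(q),rect(q),q.mean(0).round(4),np.percentile(q[:,0],[2,98]).round(4))
    m=(P[...,2]>.006)&(P[...,2]<.013)&(abs(P[...,1]+.245)<.08)&(abs(P[...,0]-.558)<.06)
    q=P[m]
    if len(q)>4: print(' plate',len(q),np.percentile(q,[1,99],axis=0).round(4).tolist())
f=grab('wrist');knife(f,.14,.22,(.4,.75,-.29,-.2))
to(.5505,-.245,.06,1.5708)
"
```

```text
wrist 914 (array([ 559.2, -245. ]), array([14.5, 90. ]), np.float32(-89.5)) [ 0.5585 -0.2472  0.0364] [0.5521 0.5661]
 plate 5349 [[0.5205, -0.3108, 0.0076], [0.5965, -0.1737, 0.0123]]
 plate 73 [[0.5358, -0.1948, 0.006], [0.5993, -0.1695, 0.0126]]
side 141 (array([ 561.8, -245.2]), array([14.1, 88.2]), np.float32(-89.4)) [ 0.5616 -0.2458  0.0362] [0.5551 0.5686]
 plate 694 [[0.5234, -0.3122, 0.0065], [0.6004, -0.1743, 0.0129]]
20995 (array([ 556.8, -240. ]), array([134. ,  78.3]), np.float32(19.0)) [ 0.4898 -0.2845  0.1653] [ 0.6272 -0.2016  0.22  ]
tool x [-0.  0. -1.] y [0.005 1.    0.   ] az y 1.566 pos [ 0.5592 -0.2434  0.1715] j [-0.533  0.061  1.706  0.     1.375 -2.099] w 0.23530971333790746 F [-0.42  0.47 -1.69] t 12.75
ROW [111.5, -1.6, -8.7, np.float64(-0.0048)]
```

View pics/wrist4.png

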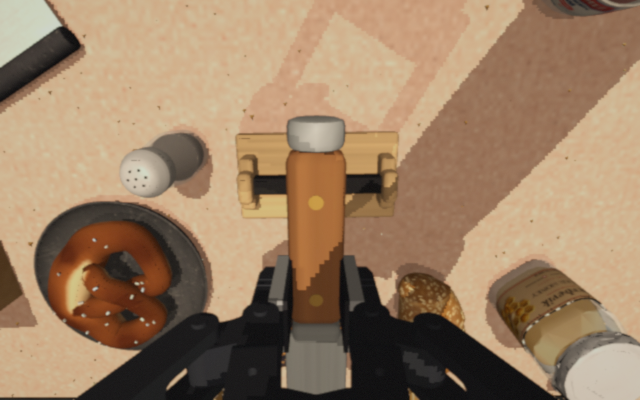

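>>> {"name": "play_rows", "arguments": {
  "plan": [
    [0,-1.5,-7.5,-0.005,1],
    [40,-1.5,-7.5,-0.005,1],
    [80,-1.5,-7.5,-0.005,1],
    [110,-1.5,-7.5,-0.005,1],
    [122,-1.5,-7.5,-0.005,1],
    [125,-1.5,-7.5,-0.005,1],
    [125,-1.5,-7.5,-0.005,1],
    [125,-1.5,-7.5,-0.005,1]
  ]
}}

```text
time: 13.75
tool_pos: [0.5527, -0.2455, 0.0482]
tool_rot: [0.708, -0.001, 0.706, -0.0]
contact_force: [0.7, 0.4, -1.2]
gripper_width: 0.234
```

```bash
python3 -c "
from h import *
f=grab('wrist'); 
q=knife(f,.030,.065,(.43,.53,-.275,-.215))
to(.5517,-.245,.0415,1.5708);ft(5)
"
```

```text
6882 (array([ 506.6, -245.2]), array([46.7, 24. ]), np.float32(0.1)) [ 0.4833 -0.2572  0.0409] [ 0.53   -0.2332  0.0631]
tool x [ 0.002 -0.001 -1.   ] y [-0.     1.    -0.001] az y 1.5711 pos [ 0.5526 -0.2454  0.048 ] j [-0.541  0.183  1.796 -0.     1.16  -2.112] w 0.23529988442224467 F [-0.2   0.17 -1.22] t 13.8
ROW [6.5, 0.4, -0.9, np.float64(0.0003)]
mean [ 1.39800e-01 -1.77300e-01 -1.48450e+00 -1.37000e-02  5.90000e-03
 -8.80000e-03  8.70000e-03  5.90000e-03 -1.37000e-02 -7.20000e-03
 -4.11339e+01 -3.30159e+01  4.10000e-03 -1.45000e-02 -2.00000e-04]
std [4.411e-01 2.852e-01 2.674e-01 3.510e-02 2.640e-02 1.790e-02 1.790e-02
 2.640e-02 3.510e-02 3.600e-03 5.010e-02 2.570e-02 2.000e-04 1.000e-03
 1.000e-04]
```

>>> {"name": "play_rows", "arguments": {
  "plan": [
    [2,0,-1.5,0,1],
    [4,0,-1.5,0,1],
    [4,0,-1.5,0,1],
    [5,0,-1.5,0,1],
    [5,0,-1.5,0,1]
  ]
}}

```text
time: 14.68
tool_pos: [0.5502, -0.2449, 0.0425]
tool_rot: [0.707, -0.0, 0.707, 0.0]
contact_force: [-4.0, 2.3, 6.4]
gripper_width: 0.23
```

```bash
python3 -c "
from h import *
f=grab('wrist'); 
q=knife(f,.030,.065,(.43,.53,-.275,-.215))
to(.5517,-.245,.0415,1.5708);ft(8)
"
```

```text
7208 (array([ 505.4, -244.6]), array([49.3, 24. ]), np.float32(0.0)) [ 0.4807 -0.2566  0.0363] [ 0.53   -0.2326  0.0574]
tool x [-0.001  0.    -1.   ] y [-0.  1.  0.] az y 1.5711 pos [ 0.5502 -0.2449  0.0425] j [-0.542  0.187  1.802 -0.     1.154 -2.113] w 0.2293024206841233 F [-3.76  1.27  6.39] t 14.72
ROW [1.0, -0.1, 1.5, np.float64(0.0003)]
mean [-3.72010e+00  1.90170e+00  6.04870e+00  3.13000e-01  6.31700e-01
  2.40000e-03 -2.60000e-03  6.31600e-01  3.13200e-01  1.00000e-04
 -3.74327e+01 -3.14520e+01  1.03200e-01 -1.12480e+00  9.70000e-03]
std [4.311e-01 3.507e-01 3.385e-01 3.090e-02 1.440e-02 3.080e-02 3.080e-02
 1.440e-02 3.090e-02 1.100e-03 5.500e-03 1.600e-03 2.000e-04 1.800e-03
 0.000e+00]
```

>>> {"name": "play_rows", "arguments": {
  "plan": [
    [-0.6,0,0,0,1],
    [-0.6,0,0,0,1],
    [-0.6,0,0,0,0.45],
    [-0.6,0,0,0,0.3],
    [-0.6,0,0,0,0.1],
    [-0.6,0,0,0,0.1],
    [-0.6,0,0,0,0.1],
    [-0.6,0,0,0,0.1]
  ]
}}

```text
time: 16.12
tool_pos: [0.5502, -0.2449, 0.0421]
tool_rot: [0.707, -0.0, 0.707, 0.0]
contact_force: [-0.0, 0.2, -0.0]
gripper_width: 0.446
```

```bash
cat > chk.py <<'E'
from h import *
f=grab('wrist','w5.png')
q=knife(f,.015,.070,(.43,.53,-.275,-.215))
q=q[(abs(q[:,1]+.245)<.006)]
h=q[(q[:,0]>q[:,0].min()+.015)]
k=np.polyfit(h[:,0],h[:,2],1); print('slope',k[0],'z at .5',np.polyval(k,.5))
g=grab('side'); P=pts(g); z=P[...,2]
s=P[(z>.03)&(z<.07)&(abs(P[...,1]+.245)<.013)&(P[...,0]>.60)&(P[...,0]<.72)]
print(len(s),s.min(0),s.max(0)); 
if len(s)>5:
    k=np.polyfit(s[:,0],s[:,2],1); print('blade slope',k[0],'z mean',s[:,2].mean())
to(.5517,-.245,.0415,1.5708)
E
python3 chk.py
```

```text
7222 (array([ 505.4, -244.8]), array([49.1, 24.1]), np.float32(0.2)) [ 0.4809 -0.2568  0.0377] [ 0.53   -0.2327  0.0576]
slope 0.005384269533987213 z at .5 0.05266534020284565
319 [ 0.60025271 -0.25795748  0.03001674] [ 0.71973136 -0.23200359  0.05080149]
blade slope -0.10417351725702907 z mean 0.04388315718904028
tool x [-0. -0. -1.] y [-0.  1. -0.] az y 1.571 pos [ 0.5502 -0.2449  0.0421] j [-0.542  0.187  1.802 -0.     1.152 -2.113] w 0.44897200479506116 F [0.58 0.71 0.19] t 16.23
ROW [0.6, -0.1, 1.5, np.float64(0.0002)]
```

>>> {"name": "play_rows", "arguments": {
  "plan": [
    [-5,0,0,0,0.1],
    [-15,0,0,0,0.1],
    [-30,0,0,0,0.1],
    [-60,0,0,0,0.1],
    [-100,0,0,0,0.1],
    [-130,0,0,0,0.1],
    [-130,0,0,0,0.1],
    [-130,0,0,0,0.1]
  ]
}}

```text
time: 17.23
tool_pos: [0.5498, -0.2447, 0.1716]
tool_rot: [0.707, 0.0, 0.707, 0.0]
contact_force: [0.6, 0.4, 0.1]
gripper_width: 0.456
```

```bash
python3 chk.py; python3 -c "
from h import *
f=grab('wrist','w6.png'); q=knife(f,.034,.07,(.43,.7,-.262,-.228))
c=q[abs(q[:,1]+.245)<.005]
for x0 in np.arange(.47,.7,.02):
    s=c[abs(c[:,0]-x0)<.01]
    if len(s): print(x0.round(2),np.median(s[:,2]).round(4),end='; ')
g=grab('side','s6.png'); cv2.imwrite('pics/s6c.png',cv2.resize(g['img'][170:320,230:430,::-1],(800,600),interpolation=cv2.INTER_CUBIC))
g=grab('top'); P=pts(g)
for n,v0,v1,u0,u1,lo,hi in(('jam',230,280,300,345,.08,.12),('honey',120,172,295,336,.08,.13),('shaker',185,220,430,462,.05,.12)):
    p=P[v0:v1,u0:u1].reshape(-1,3); print(n,rect(p[(p[:,2]>lo)&(p[:,2]<hi)]))
"
```

```text
2135 (array([ 505.4, -244.8]), array([24. , 49.1]), np.float32(-0.1)) [ 0.4809 -0.2568  0.0369] [ 0.53   -0.2328  0.0575]
slope 0.005333662527418265 z at .5 0.05267079057486833
319 [ 0.60003178 -0.25799159  0.03000025] [ 0.7196984  -0.2321076   0.05190126]
blade slope -0.10484690761350315 z mean 0.04389476185178824
tool x [-0.003  0.002 -1.   ] y [-0.     1.     0.002] az y 1.571 pos [ 0.5493 -0.2443  0.1702] j [-0.542  0.043  1.726  0.     1.375 -2.113] w 0.45429563416265806 F [ 0.14  0.91 -0.57] t 17.32
ROW [128.7, -0.9, 2.8, np.float64(0.0002)]
7832 (array([ 590.4, -245.1]), array([ 33.6, 219.1]), np.float32(-0.5)) [ 0.4809 -0.2616  0.034 ] [ 0.7    -0.228   0.0581]
0.49 0.0545; 0.51 0.0529; 0.53 0.0527; 0.55 0.0528; 0.57 0.0522; 0.59 0.0467; 0.61 0.0467; 0.63 0.0467; 0.65 0.0467; 0.67 0.0467; 0.69 0.046; jam (array([400.1, -47.9]), array([64.3, 64.6]), np.float32(-0.1))
honey (array([684.2, -30. ]), array([68.2, 68.5]), np.float32(-50.4))
shaker (array([ 529.3, -372.1]), array([ 2.4, 10.4]), np.float32(-30.4))
```

View pics/s6c.png

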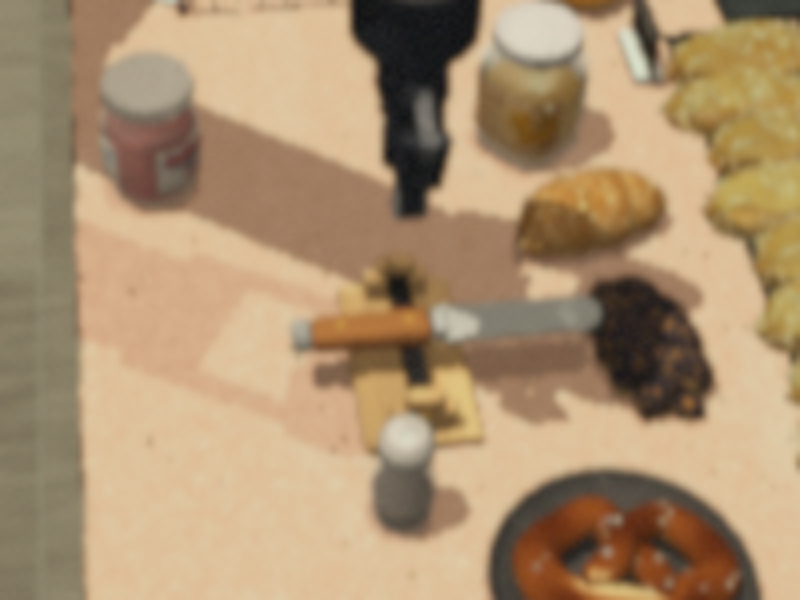

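```bash
python3 -c "
from h import *
P=pts(grab('side'))
q=P[(abs(P[...,1]+.245)<.015)&(P[...,0]>.66)&(P[...,0]<.77)]
for x in np.arange(.66,.77,.008):
    s=q[abs(q[:,0]-x)<.004]
    if len(s): print(x.round(3),len(s),s[:,2].min().round(3),s[:,2].max().round(3))
print(manip.job_done())
"
```

```text
0.66 24 -0.001 0.049
0.668 52 -0.003 0.049
0.676 51 -0.003 0.051
0.684 48 -0.005 0.05
0.692 41 -0.002 0.044
0.7 30 0.026 0.04
0.708 25 0.027 0.041
0.716 20 0.03 0.038
0.724 28 0.029 0.037
0.732 26 0.03 0.044
0.74 26 0.031 0.04
0.748 26 0.026 0.395
0.756 10 0.026 0.394
0.764 4 0.001 0.004
the job is handed in; nothing more can be done
None
```

The knife is lying level across the bar of the tool rest, released, and I handed the job in at about 17.5 s of the 64 s allowed. No verdict was reported.

**What I did:** I drew the knife out about 175 mm along the worktop by its blade and let it go. I then took it again by the handle, about 35 mm behind the blade end. With it lifted, the wrist sensor read a weight of about 1.2 N. The wrist torque and the joint torques put the balance point about 8 mm towards the blade from the grip, near x = -27 mm. I turned the knife square to the bar, set that point over it, opened the gripper only partway to stay clear of the cheeks, and backed off straight up.

**Last checks:**
- **Level:** The wrist camera gave a handle slope of about 0.005 rad and a flat blade, its top at 47 mm.
- **Height and squareness:** The height fits the underside being on the bar at about 36 mm. The knife was square to the bar within about 1 degree and had not shifted after release.
- **Jars:** Both were within 1 mm of where they started.

**Checks that failed or disagreed:**
- **Side-camera slope:** The side-camera blade fit gave -0.10, but its points took in the loaf beyond the tip, so I discounted it.
- **Shaker:** The top camera could no longer measure it, with only a sliver of it picked up. The side picture shows it standing upright.
- **Rolls:** I did not measure them again. The arm never went down over the grid.
- **Loaf near the tip:** The dark loaf starts about 10 mm beyond the blade tip and is slightly lower, so it did not appear to touch the knife.
- **Balance point:** One joint-torque reading just before placing suggested 14 mm instead of 8. I put this down to a slight tilt of the tool.

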